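# Slide the steel cover home on the desk cable box

## Robot

A 6-joint arm with a two-finger parallel gripper is mounted at the origin on the work surface. World frame = base frame: x ahead of the robot, y to its left, z up, the work surface at z = 0. Lengths are in mm, angles in rad, forces in N, time in s.
With the tool pointing down it reaches from about 425 to 950 mm from the base axis. Payload 3.5 kg.
Tool frame: the origin (TCP) lies between the finger pads; the fingertips stand 14 mm ahead of it and the grasp point (between the pads) lies 5 mm behind it; z points along the fingers, x is the direction in which the jaws open and shut, and the axes are right-handed (so a half turn about z gives the same grasp; the last joint's range is limited). The gripper opens to 85 mm and grips with 20 to 120 N. Pads are 22 mm wide; open, the fingers measure 114 mm over their backs; the gripper's body (76 mm by 85 mm) begins 54 mm behind the grasp point. The pads swing forward as they close: fully open they stand 13 mm farther back than shut.
Start: joints at [1.004, 0.286, 1.577, -0, 1.279, -0.15], TCP at [273.228, 617.214, 245.325] pointing down, gripper open.
Joint ranges: [-2.77, 2.77], [-0.9, 2.22], [0.21, 2.48], [-1.53, 4.67], [0.24, 2.81], [-2.84, 2.84]. Speed limits (rad/s): [2.79, 2.79, 3.14, 3.14, 3.14, 3.14].

## Interface

Orientations are given as a unit quaternion [w, x, y, z].
In Python, from bench import sensors, optics, workorder gives the robot as it stands.
- The arm moves only by the tool move_arm, never from a script. Its argument "steps" is a list of rows, each a list of 3 entries, a list of its own where there are three numbers: the shift along the tool's x, y, z in m, then the turn, a rotation vector about the tool's x, y, z in degrees, then the gripper command: -1 is fully open, 1 is shut, values between are in proportion. A call has 1 to 8 rows; each row is the pose to reach, as a shift and turn from the pose measured when the call began, along the tool's axes at that moment; what a row does not reach only later rows make up. A row lasts 1/10 s, in which the tool goes at most 50 mm and 8.59 degrees, less where a joint would pass 70% of its speed; a pose out of reach is approached as far as the arm can. A call with a gripper value outside its range is refused whole. The fingers move at their own pace and stop on an object; "newtons" is the grip in N (left out, the last holds). Time passes only in rows, so rows that repeat a pose let the fingers close. It gives the time, the measured TCP pose, the force and the opening at its end, in the units of the state.
- sensors.observe(): the state, without advancing time (a new reading comes with each control period).
- optics.capture(name): name is "scene" or "top" or "wrist"; returns a dict with "image" (384x512x3 uint8, red, green, blue), "fx", "fy", "cx", "cy" (pixels), "T" (4x4, takes a point from camera to world coordinates). Camera axes: x right, y up, looking along -z (the intrinsics and any distortion apply to the point x, -y, -z); pixel columns grow to the right and rows downward; lengths in mm; the calibration is good to about 2 mm. A picture is of the moment at which its call begins. There is no depth.
- workorder.sign_off(): hands the job in, once; it reports no verdict.
The state is a dict: "clock": time; "joints": joint angles; "qvel": joint speeds; "joint_efforts": joint torques, N m; "eef_pos": TCP position; "eef_rot": TCP orientation; "contact_force": force on the tool from outside, world axes, zero at the start; "moment": the same for the moment, N m; "grip_width": finger opening in mm.
Only numpy, scipy, OpenCV 4.12 (cv2) and the standard library are available. Lean on these libraries where they do the work, as an engineer would, in place of code of your own. Each camera call takes 0.05 s, during which the arm holds its last target.

## Task

Put the steel cover back on the long low cable box on the desk: lay it flat on the box's open end, then slide it along under the two side lips until it drops into the shallow pocket over the sockets, lies level there and can slide no farther, and let go of it. The pocket's exact place is not known, so feel for the drop: set the cover down gently instead of dropping it, do not shove or press it with more than 30 N while it is under the lips, and leave the other things on the desk where they are.

Things in the scene. Friction and masses are not known exactly. Their poses are not given: they have to be found in the camera images.
- cover: Loose flat brushed-steel plate, 100 mm (its x) by 84 mm (its y) by 6 mm, 0.2 to 0.37 kg. Upright on the middle of its top is a solid grip bar, 12 mm thick (along x), 40 mm long (along y), 30 mm high: its top is 36 mm above the underside. Origin: centre of the underside, z up. A half turn about z makes no difference.
- box: Long low fixed cable box, 390 mm (its x, from -210 to 180 mm) by 124 mm, aluminium rails on a black base. Origin: on the desk, on the centre line; z up. The cover slides towards +x; -x is the open end. The grey deck inside is 30 mm above the desk. A funnel (x = -57 to -30 mm) narrows from 118 to 90 mm between walls. An end block closes the channel at x = 150 mm.
- box_lay (a point): Middle of the open end of the box's deck, on the deck's surface (30 mm above the desk), at x = -97 mm of the box: lay the cover here, underside on the deck, its x along the box's x. The deck is 90 mm wide here, open above and at the sides.
- box_mouth (a point): Deck surface at x = -30 mm of the box, where the rails and lips begin. From here on the cover runs between rails 90 mm apart, under lips that reach 8 mm in from each rail (74 mm free between them; lip underside 13 mm and top 17 mm above the deck). A freely sliding cover rubs with about 1 to 5 N.
- box_pocket (a point): NOMINAL middle of the pocket, at deck level, x = 63.5 mm of the box. The true one lies up to 30 mm before or beyond it along the box, unmeasured and unmoving. The pocket (black, three grey sockets) is 103 mm long, 90 wide, 4 deep, with a rigid far end. A cover slid on falls in by its weight: first its leading edge, then, once all of it is past the pocket's near edge, its trailing edge.
- mug: White mug, 80 mm across, 100 mm high; origin under its centre. Leave alone.
- calculator: Grey desk calculator, 150 x 105 x 18 mm; origin under its centre. Leave alone.
- phone: Black mobile phone, 150 x 74 x 9 mm, lying flat; origin under its centre. Leave alone.
- thermos: Black flask with steel cap, 70 mm across, 150 mm high; origin under its centre. Leave alone.
- dish: Square open glass dish, 130 mm wide, 40 mm high; origin under its centre. Leave alone.
- mouse: Black computer mouse, 105 x 62 x 33 mm; origin under its centre. Leave alone.
- notes: Pad of paper notes, 76 x 76 x 18 mm; origin under its centre. Leave alone.
Mind the look-alikes: they are no part of the job. Several things have the shape of the cover; the one meant has the colours described above.

How it is judged:
By the outcome, as a careful person would: the job done as asked, in the order asked, and still so for the second after the job is handed in, with the robot touching nothing.
It also fails if it takes over 64 s, if anything falls off the work surface, if the arm or the gripper's body presses on something with over 40 N, if the wrist force passes 120 N, or if a joint passes its speed limit or range.

## Working session

There is one attempt and no reset: what is moved stays moved. The work goes in short steps, Python scripts to look and compute and a tool call to move; the robot and the scene stay as the last step left them, time stands still between calls to the robot, and variables do not carry over. Pictures are saved under pics/ and viewed, and the job is handed in when it is done.

Besides the shell and the picture viewer there is one more tool, called after "Call:" by a JSON object that holds its "name" and its "arguments". move_arm: Moves the arm, as the interface text tells. Its arguments: {"type":"object","properties":{"steps":{"type":"array"},"newtons":{"type":"number"}},"required":["steps"]}

```bash
mkdir -p pics; ls; python3 - <<'E'
from bench import sensors, optics, workorder
import cv2
s=sensors.observe()
for k,v in s.items(): print(k,v)
for n in ["scene","top","wrist"]:
    c=optics.capture(n); cv2.imwrite(f"pics/{n}0.png",c["image"][:,:,::-1]); print(n,[c[k] for k in c if k!="image"], c.keys())
E
```

```text
pics
clock 0.0
joints [ 1.00398792e+00  2.87172113e-01  1.57817451e+00 -1.16873914e-06
  1.27861866e+00 -1.50014954e-01]
qvel [ 0.00170738  0.00078702 -0.00019023 -0.00014661 -0.00269855 -0.00052776]
joint_efforts [-1.40007742e-03 -4.05997717e+01 -2.92616451e+01 -1.66140385e-04
  5.87533388e-03  3.96853281e-06]
eef_pos [272.90212972 616.68665072 243.94419941]
eef_rot [ 4.91797626e-04  8.38101490e-01  5.45513047e-01 -1.07957375e-03]
contact_force [-0.05616727  0.07383846  1.13828522]
moment [ 0.02097913 -0.00031156 -0.0036994 ]
grip_width 85.52165948472613
scene [367.6800768381812, 367.6800768381812, 259.5479634078333, 187.96951123546322, array([[ 2.14775419e-01, -8.26821684e-01,  5.19843652e-01,
         1.17304504e+03],
       [ 9.76658734e-01,  1.83479546e-01, -1.11682467e-01,
        -8.64041860e+01],
       [-3.03919154e-03,  5.31696491e-01,  8.46929516e-01,
         1.16540985e+03],
       [ 0.00000000e+00,  0.00000000e+00,  0.00000000e+00,
         1.00000000e+00]])] dict_keys(['image', 'fx', 'fy', 'cx', 'cy', 'T'])
top [368.93584760006564, 368.93584760006564, 253.9324058598954
[... 192 characters left out ...]
       [-8.19699107e-03,  1.65655260e-01,  9.86149656e-01,
         1.09503163e+03],
       [ 0.00000000e+00,  0.00000000e+00,  0.00000000e+00,
         1.00000000e+00]])] dict_keys(['image', 'fx', 'fy', 'cx', 'cy', 'T'])
wrist [282.84369416116306, 282.84369416116306, 255.23769975608968, 188.12971536671233, array([[ 4.05634631e-01, -8.76506894e-01, -2.59222319e-01,
         2.07643882e+02],
       [ 9.14027866e-01,  3.87832448e-01,  1.18907747e-01,
         6.47451355e+02],
       [-3.68863321e-03, -2.85169523e-01,  9.58469998e-01,
         3.72527307e+02],
       [ 0.00000000e+00,  0.00000000e+00,  0.00000000e+00,
         1.00000000e+00]])] dict_keys(['image', 'fx', 'fy', 'cx', 'cy', 'T'])
```

View pics/scene0.png

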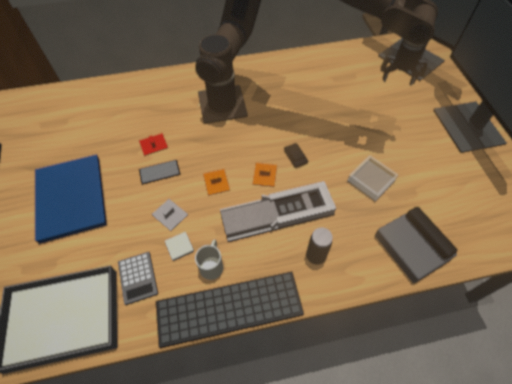

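View pics/top0.png

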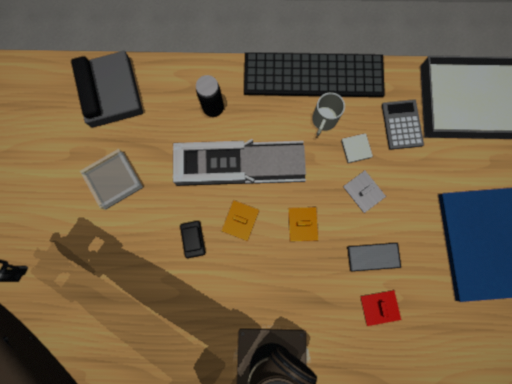

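View pics/wrist0.png

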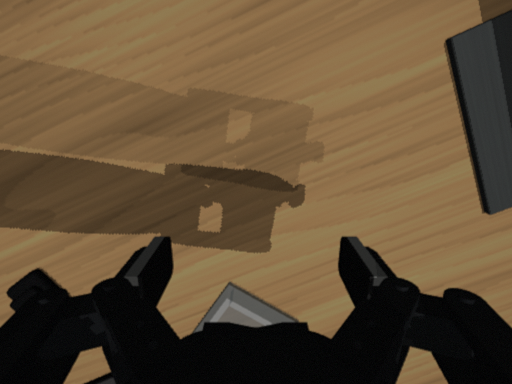

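The steel cover is at top (365,191), with two orange and one red look-alike. The box runs from (174,163) to (305,160), its open end to the right. I'll enlarge both.

```bash
cat > h.py <<'E'
import numpy as np, cv2
from bench import sensors, optics
def ray(c,u,v):
    d=np.array([(u-c["cx"])/c["fx"],-(v-c["cy"])/c["fy"],-1.0])
    T=np.array(c["T"]); return T[:3,3],T[:3,:3]@d
def at(c,u,v,z):
    o,d=ray(c,u,v); return o+d*(z-o[2])/d[2]
def proj(c,p):
    T=np.array(c["T"]); q=T[:3,:3].T@(np.array(p)-T[:3,3]); return c["cx"]+c["fx"]*q[0]/-q[2], c["cy"]-c["fy"]*q[1]/-q[2]
def crop(img,x0,y0,x1,y1,s,name):
    a=cv2.resize(img[y0:y1,x0:x1,::-1],None,fx=s,fy=s,interpolation=cv2.INTER_CUBIC)
    cv2.imwrite(name,a)
E
python3 - <<'E'
import cv2
for n,(x0,y0,x1,y1),s in [("top",(335,165,395,220),10),("top",(165,130,315,195),5)]:
    a=cv2.imread(f"pics/{n}0.png")[y0:y1,x0:x1]
    cv2.imwrite(f"pics/c_{n}_{x0}.png",cv2.resize(a,None,fx=s,fy=s,interpolation=cv2.INTER_CUBIC))
E
```

```text
(no output)
```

View pics/c_top_335.png

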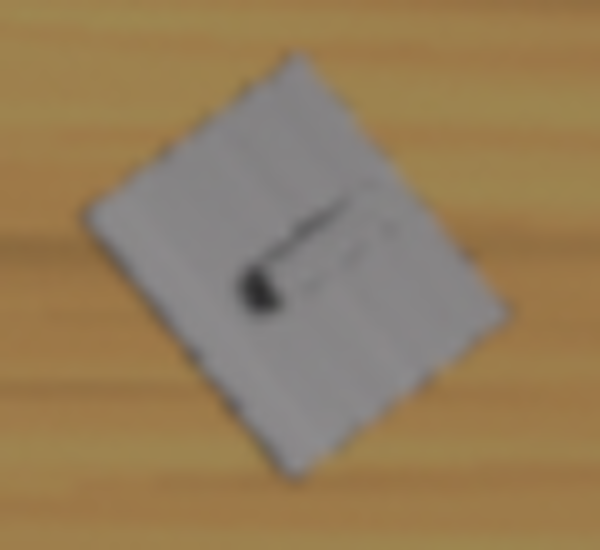

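View pics/c_top_165.png

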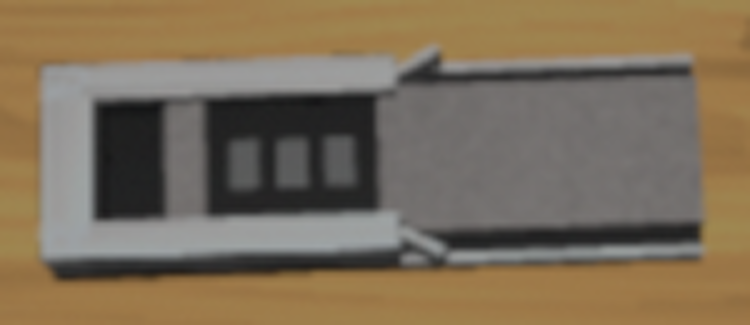

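```bash
python3 - <<'E'
from h import *
c=optics.capture("top"); np.set_printoptions(precision=1,suppress=True)
P=[at(c,335+a/10-.45,165+b/10-.45,5)[:2] for a,b in [(298,52),(85,213),(292,480),(510,312)]]
print(P,[np.linalg.norm(P[i]-P[i-1]) for i in range(4)]); print("cov",np.mean(P,0))
for i in range(4): print(np.degrees(np.arctan2(*(P[i]-P[i-1])[::-1])))
def b(a,bb,z): return at(c,165+a/5-.4,130+bb/5-.4,z)[:2]
# rail tops z=47 ; block corners
L=[b(40,66,47),b(395,57,47),b(400,245,47),b(42,260,47)]
print("rail tops",L)
print("deck", b(692,72,30),b(700,228,30),b(390,80,30),b(380,90,26),b(377,215,26), b(207,100,26),b(207,217,30),b(163,100,30),b(163,217,30))
print("outer open end",b(692,58,40),b(700,255,40))
E
```

```text
[array([ 562.5, -272.6]), array([ 511.7, -207.4]), array([ 432.1, -267.1]), array([ 484. , -333.5])] [np.float64(99.4008255110324), np.float64(82.71808633979441), np.float64(99.46884687464461), np.float64(84.22503737257497)]
cov [ 497.6 -270.1]
37.755274419117725
127.93232681802914
-143.1126828397088
-52.03233181307951
rail tops [array([623.5, 302.9]), array([632.8,  93.1]), array([519.3,  87.3]), array([506.5, 295.1])]
deck [632.2 -84.3] [536.6 -88.9] [623.9  96.5] [618.8 102.5] [541.8 102.2] [610.7 206.3] [537.8 202.7] [609.  232.1] [537.3 228.8]
outer open end [637.6 -83.1] [518.2 -87.6]
```

```bash
cat >> h.py <<'E'
from scipy.spatial.transform import Rotation as R
def Rd(th):
    t=np.radians(th); return np.array([[np.cos(t),np.sin(t),0],[np.sin(t),-np.cos(t),0],[0,0,-1]])
def go(x,y,z,th,s=None):
    s=s or sensors.observe(); q=s["eef_rot"]; r=R.from_quat([q[1],q[2],q[3],q[0]]).as_matrix()
    d=r.T@(np.array([x,y,z])-s["eef_pos"])/1000
    rv=np.degrees(R.from_matrix(r.T@Rd(th)).as_rotvec())
    print("shift",d.round(4),"turn",rv.round(2))
E
python3 -c "
from h import *
go(590,230,240,55); go(500,-265,180,37.5)"
```

```text
shift [-0.2254  0.4465  0.0047] turn [-0.    0.09 11.12]
shift [-0.7144  0.5646  0.0654] turn [1.000e-02 9.000e-02 2.862e+01]
```

Call:
{"name": "move_arm", "arguments": {"steps": [[[-0.225, 0.446, 0.005], [0, 0, 11], -1], [[-0.225, 0.446, 0.005], [0, 0, 11], -1], [[-0.225, 0.446, 0.005], [0, 0, 11], -1], [[-0.225, 0.446, 0.005], [0, 0, 11], -1], [[-0.225, 0.446, 0.005], [0, 0, 11], -1], [[-0.225, 0.446, 0.005], [0, 0, 11], -1], [[-0.225, 0.446, 0.005], [0, 0, 11], -1], [[-0.225, 0.446, 0.005], [0, 0, 11], -1]]}}

```text
clock: 1.0
eef_pos: [527.5, 306.0, 240.8]
eef_rot: [0.0, 0.887, 0.463, -0.001]
contact_force: [-0.6, 0.5, -0.2]
grip_width: 85.3
```

```bash
python3 -c "
from h import *
print(sensors.observe()['eef_pos']);go(497.6,-270,180,37.5)"
```

```text
[527.474266   305.9728442  240.75310386]
shift [-0.4895  0.3049  0.0614] turn [1.000e-02 8.000e-02 1.762e+01]
```

Call:
{"name": "move_arm", "arguments": {"steps": [[[-0.49, 0.305, 0.061], [0, 0, 17.6], -1], [[-0.49, 0.305, 0.061], [0, 0, 17.6], -1], [[-0.49, 0.305, 0.061], [0, 0, 17.6], -1], [[-0.49, 0.305, 0.061], [0, 0, 17.6], -1], [[-0.49, 0.305, 0.061], [0, 0, 17.6], -1], [[-0.49, 0.305, 0.061], [0, 0, 17.6], -1], [[-0.49, 0.305, 0.061], [0, 0, 17.6], -1], [[-0.49, 0.305, 0.061], [0, 0, 17.6], -1]]}}

```text
clock: 1.8
eef_pos: [506.0, -91.5, 199.2]
eef_rot: [0.001, 0.947, 0.322, -0.0]
contact_force: [1.2, 0.1, 0.8]
grip_width: 85.4
```

```bash
python3 -c "
from h import *
print(sensors.observe()['eef_pos']);go(497.6,-270,180,37.5)
c=optics.capture('wrist');cv2.imwrite('pics/w1.png',c['image'][:,:,::-1])"
```

```text
[506.00774701 -91.49962644 199.24691738]
shift [-0.1154  0.1364  0.0195] turn [0.05 0.05 0.02]
```

View pics/w1.png

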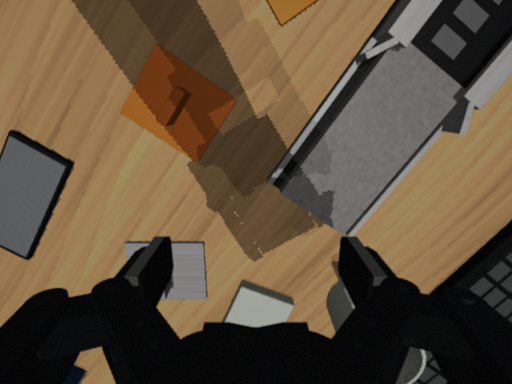

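The wrist view shows the box's open end, from (275,182) to (346,234), the pocket's near edge around (410,42)–(465,92), and the cover partly behind the finger at (170,270). I'll move over the cover and enlarge the box in this picture.

Call:
{"name": "move_arm", "arguments": {"steps": [[[-0.115, 0.136, 0.02], [0, 0, 0], -1], [[-0.115, 0.136, 0.02], [0, 0, 0], -1], [[-0.115, 0.136, 0.02], [0, 0, 0], -1], [[-0.115, 0.136, 0.02], [0, 0, 0], -1], [[-0.115, 0.136, 0.02], [0, 0, 0], -1], [[-0.115, 0.136, 0.02], [0, 0, 0], -1]]}}

```text
clock: 2.45
eef_pos: [495.9, -276.2, 179.1]
eef_rot: [0.002, 0.948, 0.318, -0.002]
contact_force: [0.1, 0.4, -0.4]
grip_width: 85.7
```

```bash
python3 -c "
from h import *
print(sensors.observe()['eef_pos']);go(497.6,-270,180,37.5)
c=optics.capture('wrist');cv2.imwrite('pics/w2.png',c['image'][:,:,::-1])
i=cv2.imread('pics/w1.png')
crop(i[:,:,::-1],255,0,512,250,3,'pics/w1b.png')"
```

```text
[ 495.87855129 -276.22660658  179.12061321]
shift [ 0.0051 -0.0039 -0.0009] turn [ 0.14  0.29 -0.37]
```

View pics/w2.png

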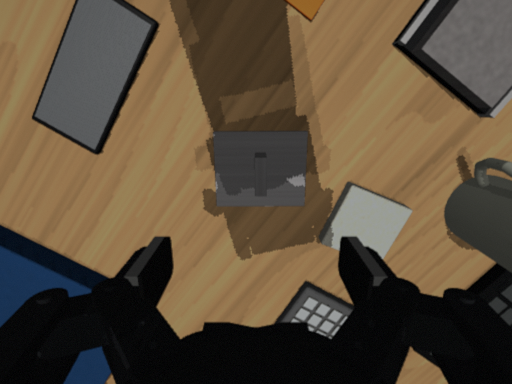

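View pics/w1b.png

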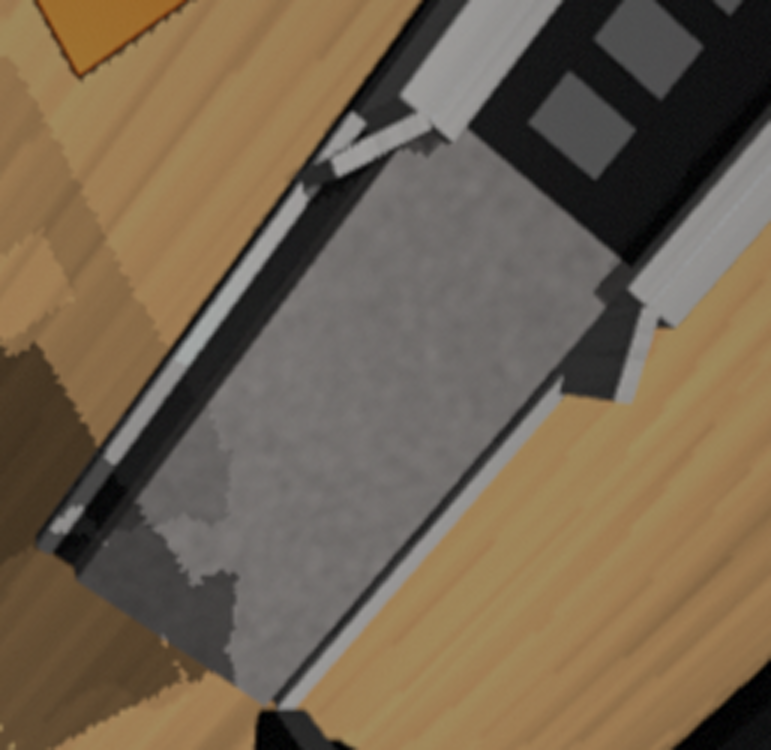

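```bash
python3 -c "
from h import *
c=optics.capture('wrist');cv2.imwrite('pics/w3.png',c['image'][:,:,::-1]); crop(c['image'],200,115,320,215,6,'pics/w3c.png')
print(sensors.observe()['eef_pos'])
import pickle;pickle.dump((c,sensors.observe()),open('c3.pkl','wb'))"
```

```text
[ 496.25940623 -274.83583731  179.44124331]
```

View pics/w3c.png

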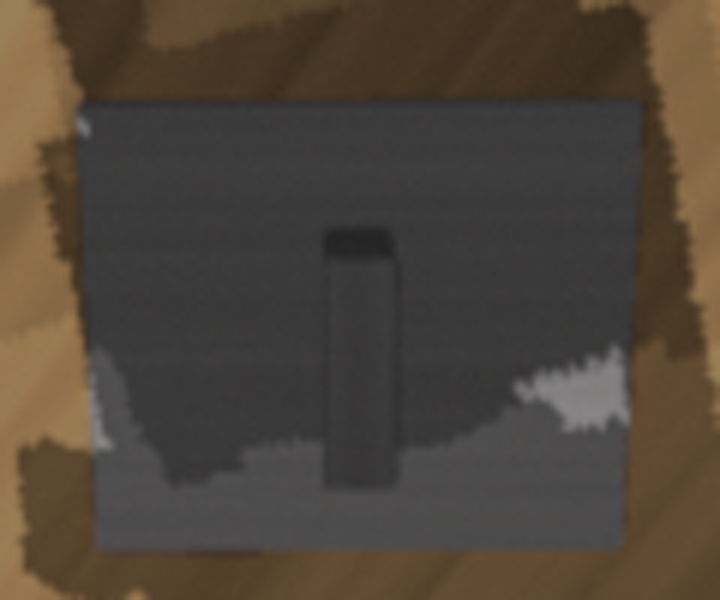

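```bash
python3 -c "
from h import *
import pickle;c,s=pickle.load(open('c3.pkl','rb'));np.set_printoptions(precision=1,suppress=True)
f=lambda u,v,z:at(c,200+u/6-.42,115+v/6-.42,z)[:2]
P=np.array([f(82,102,6),f(641,102,6),f(623,548,6),f(96,548,6)])
print(P,[np.linalg.norm(P[i]-P[i-1]) for i in range(4)],P.mean(0))
e=P[1]+P[2]-P[0]-P[3];print(np.degrees(np.arctan2(e[1],e[0])))
B=np.array([f(326,260,36),f(397,260,36),f(397,488,36),f(325,488,36)]);print(B,B.mean(0),np.linalg.norm(B[0]-B[3]),np.linalg.norm(B[0]-B[1]))
e=B[1]+B[0]-B[2]-B[3];print(np.degrees(np.arctan2(e[1],e[0])))
go(*P.mean(0),60,37.5)
"
```

```text
[[ 434.2 -266.7]
 [ 512.1 -207.5]
 [ 563.  -273.1]
 [ 483.8 -333.5]] [np.float64(83.2062212938317), np.float64(97.8248696203752), np.float64(83.0228404295106), np.float64(99.68010190109646)] [ 498.3 -270.2]
37.258858027231106
[[ 482.  -258.4]
 [ 491.2 -251.5]
 [ 515.  -282.2]
 [ 505.3 -289.5]] [ 498.4 -270.4] 38.8841835690392 11.493216604324122
127.31383140161314
shift [ 0.  -0.   0.1] turn [ 0.2  0.3 -0.2]
```

```bash
python3 -c "
from h import *
print(sensors.observe()['clock']);go(498.3,-270.3,25,37.3)
"
```

```text
2.55
shift [ 0.0051 -0.0028  0.1544] turn [ 0.18  0.29 -0.01]
```

Call:
{"name": "move_arm", "arguments": {"steps": [[[0.005, -0.003, 0.05], [0.18, 0.29, 0], -0.2], [[0.005, -0.003, 0.1], [0.18, 0.29, 0], -0.2], [[0.005, -0.003, 0.13], [0.18, 0.29, 0], -0.2], [[0.005, -0.003, 0.145], [0.18, 0.29, 0], -0.2], [[0.005, -0.003, 0.153], [0.18, 0.29, 0], -0.2], [[0.005, -0.003, 0.153], [0.18, 0.29, 0], -0.2]]}}

```text
clock: 3.15
eef_pos: [498.6, -269.9, 26.7]
eef_rot: [0.0, 0.947, 0.32, 0.0]
contact_force: [0.3, 0.8, 1.0]
grip_width: 51.2
```

```bash
python3 -c "
from h import *
go(498.3,-270.3,25,37.3)
c=optics.capture('wrist');cv2.imwrite('pics/w4.png',c['image'][:,:,::-1])
go(498.3,-270.3,25,37.3)
"
```

```text
shift [-0.0005  0.0002  0.0017] turn [ 0.01 -0.01  0.04]
shift [-0.0006 -0.0007  0.0028] turn [ 0.12 -0.04  0.02]
```

View pics/w4.png

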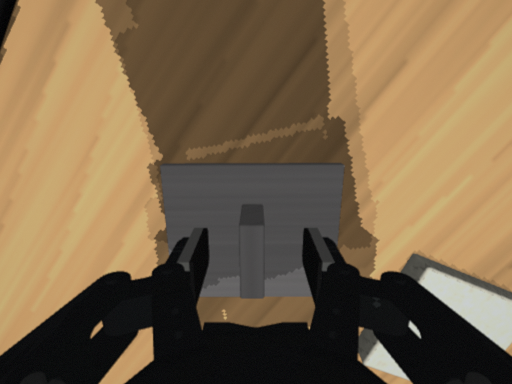

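The bar (252,250) is midway between the fingers (205 and 307), so I'll close.

Call:
{"name": "move_arm", "arguments": {"steps": [[[0, 0, 0.002], [0, 0, 0], 0.3], [[0, 0, 0.002], [0, 0, 0], 0.7], [[0, 0, 0.002], [0, 0, 0], 1], [[0, 0, 0.002], [0, 0, 0], 1], [[0, 0, 0.002], [0, 0, 0], 1], [[0, 0, 0.002], [0, 0, 0], 1], [[0, 0, 0.002], [0, 0, 0], 1], [[0, 0, 0.002], [0, 0, 0], 1]], "newtons": 50}}

```text
clock: 4.0
eef_pos: [500.0, -271.5, 27.4]
eef_rot: [0.002, 0.947, 0.32, 0.001]
contact_force: [-1.9, -0.3, 6.4]
grip_width: 10.9
```

```bash
python3 -c "
from h import *
s=sensors.observe();print(s['eef_pos'],s['contact_force'],s['grip_width'])
go(540,-120,170,65)
"
```

```text
[ 500.00902437 -271.50123594   27.42078841] [-1.88662595 -0.30202539  6.43725001] 10.917624750683666
shift [ 0.1238 -0.0955 -0.1429] turn [ 2.800e-01  1.000e-02 -2.767e+01]
```

Call:
{"name": "move_arm", "arguments": {"steps": [[[0, 0, -0.02], [0, 0, 0], 1], [[0, 0, -0.06], [0, 0, 0], 1], [[0, 0, -0.1], [0, 0, 0], 1], [[0, 0, -0.143], [0, 0, 0], 1], [[0, 0, -0.143], [0, 0, 0], 1], [[0, 0, -0.143], [0, 0, 0], 1]]}}

```text
clock: 4.6
eef_pos: [499.4, -271.0, 170.7]
eef_rot: [0.002, 0.947, 0.32, 0.002]
contact_force: [-0.4, 0.7, -2.7]
grip_width: 11.2
```

```bash
python3 -c "
from h import *
s=sensors.observe();print(s['eef_pos'],s['contact_force'],s['moment'],s['grip_width'])
c=optics.capture('wrist');cv2.imwrite('pics/w5.png',c['image'][:,:,::-1])
go(500,0,170,93)
"
```

```text
[ 499.44982122 -270.95224764  170.67589935] [-0.38724226  0.73640718 -2.69599331] [0.0497799  0.03664174 0.04279665] 11.194166094076085
shift [ 0.165  -0.2139 -0.0016] turn [ 9.000e-02  3.000e-02 -5.567e+01]
```

View pics/w5.png

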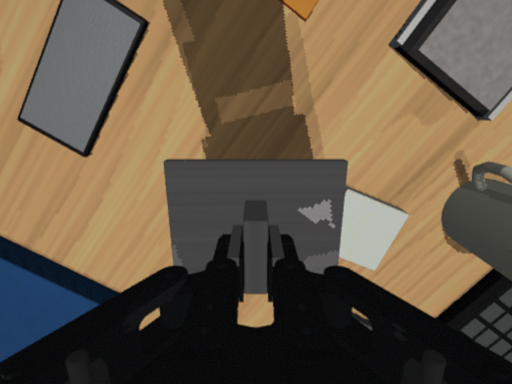

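```bash
cat > w1.py <<'E'
from h import *
import pickle
np.set_printoptions(precision=1,suppress=True)
c,s=pickle.load(open('c3.pkl','rb'))
def M(r,p):
    m=np.eye(4);m[:3,:3]=r;m[:3,3]=p;return m
q=s["eef_rot"]
X=np.linalg.inv(M(R.from_quat([q[1],q[2],q[3],q[0]]).as_matrix(),s["eef_pos"]))@np.array(c["T"])
r=Rd(37.5)@R.from_rotvec(np.radians([-.05,-.05,-.02])).as_matrix()
c1=dict(c);c1["T"]=M(r,[506.008,-91.4996,199.247])@X
f=lambda u,v,z:at(c1,255+u/3-.33,0+v/3-.33,z)
if __name__=="__main__":
    for n,u,v,z in [("deck open L",78,575,30),("deck open R",268,702,30),("lip L end",402,98,47),("lip L inner",455,142,47),("lip R inner",627,290,47),("lip R outer",667,326,47),("pk L",470,130,30),("pk R",622,262,30)]:
        print(n,f(u,v,z))
E
python3 w1.py
```

```text
deck open L [540.7 -90.2  30. ]
deck open R [630.8 -85.6  30. ]
lip L end [519.5  86.5  47. ]
lip L inner [540.6  87.7  47. ]
lip R inner [614.2  90.8  47. ]
lip R outer [632.7  91.3  47. ]
pk L [546.6 100.3  30. ]
pk R [615.3 103.2  30. ]
```

```bash
python3 -c "
from h import *
go(581,24.5,120,92.9)
"
```

```text
shift [ 0.2443 -0.1844  0.0484] turn [ 9.000e-02  3.000e-02 -5.557e+01]
```

Call:
{"name": "move_arm", "arguments": {"steps": [[[0.03, -0.023, 0], [0, 0, -8], 1], [[0.065, -0.049, 0], [0, 0, -16], 1], [[0.1, -0.075, 0], [0, 0, -24], 1], [[0.135, -0.102, 0], [0, 0, -32], 1], [[0.17, -0.128, 0], [0, 0, -40], 1], [[0.205, -0.155, 0], [0, 0, -48], 1], [[0.235, -0.177, 0], [0, 0, -55], 1], [[0.244, -0.184, 0], [0, 0, -55.6], 1]]}}

```text
clock: 5.45
eef_pos: [579.3, 27.7, 164.8]
eef_rot: [-0.002, 0.687, 0.727, -0.001]
contact_force: [-0.4, -0.5, -3.9]
grip_width: 11.2
```

```bash
python3 -c "
from h import *
go(581,24.5,80,92.9)
"
```

```text
shift [-0.0034  0.0019  0.0847] turn [-0.27 -0.07  0.32]
```

Call:
{"name": "move_arm", "arguments": {"steps": [[[-0.003, 0.002, 0.03], [-0.27, 0, 0.3], 1], [[-0.003, 0.002, 0.06], [-0.27, 0, 0.3], 1], [[-0.003, 0.002, 0.08], [-0.27, 0, 0.3], 1], [[-0.003, 0.002, 0.085], [-0.27, 0, 0.3], 1], [[-0.003, 0.002, 0.085], [-0.27, 0, 0.3], 1]]}}

```text
clock: 5.95
eef_pos: [579.2, 24.6, 77.1]
eef_rot: [-0.003, 0.689, 0.724, -0.001]
contact_force: [0.2, -0.4, -2.0]
grip_width: 11.2
```

```bash
python3 -c "
from h import *
s=sensors.observe();print(s['clock'],s['eef_pos'],s['contact_force'])
for n in ['wrist','top','scene']:
  c=optics.capture(n);cv2.imwrite(f'pics/{n}6.png',c['image'][:,:,::-1])
  if n=='top':crop(c['image'],165,130,315,205,5,'pics/top6c.png')
  if n=='scene':crop(c['image'],200,150,350,260,5,'pics/scene6c.png')
go(581,24.5,60,92.9)
"
```

```text
5.95 [579.20580568  24.63948886  77.10332839] [ 0.24102429 -0.39041639 -2.00719086]
shift [ 0.0001 -0.001   0.0209] turn [ 0.11 -0.04 -0.02]
```

View pics/wrist6.png

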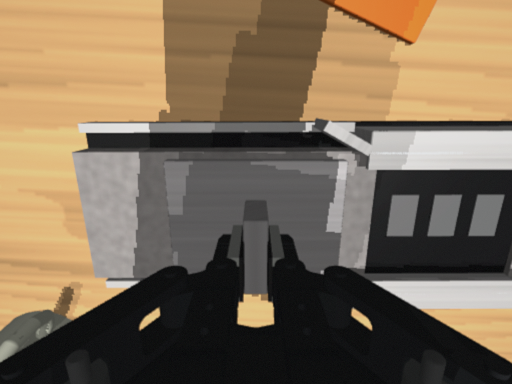

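View pics/top6c.png

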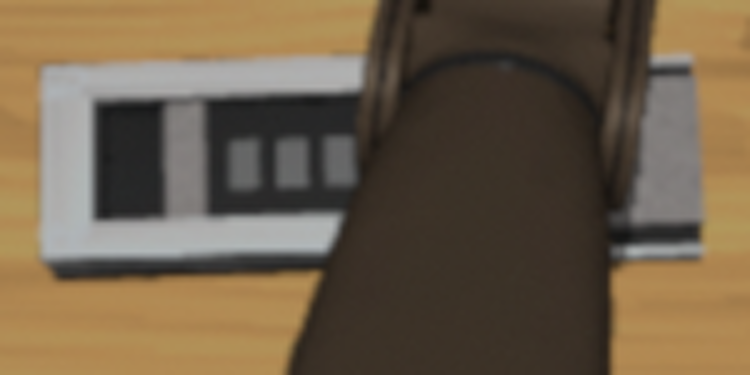

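View pics/scene6c.png

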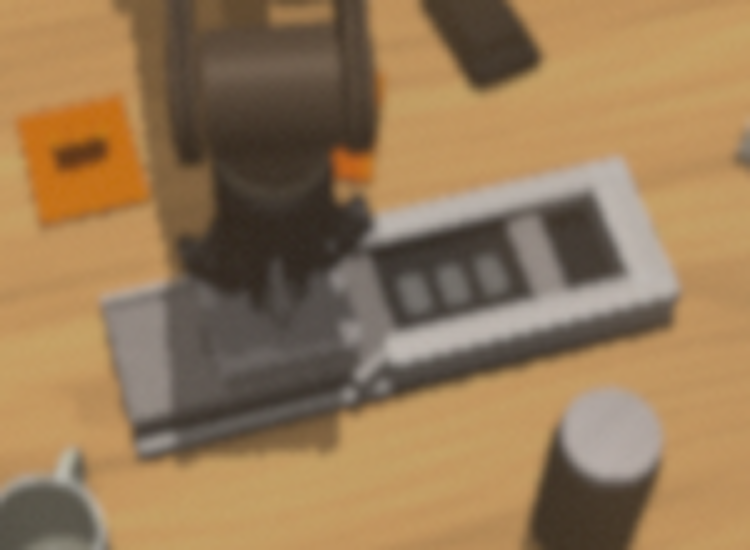

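The cover is above the deck, square to it and clear of the funnel at image (340,150). I'll lower it gently.

Call:
{"name": "move_arm", "arguments": {"steps": [[[0, 0, 0.008], [0.1, 0, 0], 1], [[0, 0, 0.014], [0.1, 0, 0], 1], [[0, 0, 0.017], [0.1, 0, 0], 1], [[0, 0, 0.017], [0.1, 0, 0], 1]]}}

```text
clock: 6.5
eef_pos: [581.4, 24.6, 63.1]
eef_rot: [-0.001, 0.689, 0.725, -0.0]
contact_force: [-0.3, -0.7, -3.0]
grip_width: 10.8
```

```bash
python3 -c "
from h import *
s=sensors.observe();print(s['clock'],s['eef_pos'],s['contact_force'],s['moment'])
go(581,24.5,57,92.9)
"
```

```text
6.5 [581.39508446  24.57112039  63.08302553] [-0.34301481 -0.65552021 -2.98717979] [-0.02175297 -0.03102266  0.04106942]
shift [-0.0001 -0.0004  0.0061] turn [-0.08 -0.06 -0.02]
```

Call:
{"name": "move_arm", "arguments": {"steps": [[[0, 0, 0.002], [0, 0, 0], 1], [[0, 0, 0.003], [0, 0, 0], 1], [[0, 0, 0.004], [0, 0, 0], 1], [[0, 0, 0.004], [0, 0, 0], 1]]}}

```text
clock: 6.9
eef_pos: [581.4, 24.6, 59.0]
eef_rot: [-0.001, 0.689, 0.725, -0.0]
contact_force: [0.0, -0.2, -2.9]
grip_width: 10.8
```

Call:
{"name": "move_arm", "arguments": {"steps": [[[0, 0, 0.001], [0, 0, 0], 1], [[0, 0, 0.002], [0, 0, 0], 1], [[0, 0, 0.002], [0, 0, 0], 1]]}}

```text
clock: 7.2
eef_pos: [581.5, 24.6, 57.6]
eef_rot: [-0.001, 0.689, 0.725, -0.0]
contact_force: [-1.6, -0.6, 0.6]
grip_width: 10.4
```

Contact is felt: the wrist load went from −3 N to +0.6 N. I'll let go into a loose cage.

Call:
{"name": "move_arm", "arguments": {"steps": [[[0, 0, 0], [0, 0, 0], 0.7], [[0, 0, 0], [0, 0, 0], 0.55], [[0, 0, 0], [0, 0, 0], 0.55], [[0, 0, 0], [0, 0, 0], 0.55]], "newtons": 20}}

```text
clock: 7.6
eef_pos: [581.8, 24.6, 57.8]
eef_rot: [-0.001, 0.689, 0.725, -0.0]
contact_force: [-0.3, -0.0, -0.2]
grip_width: 19.3
```

```bash
python3 -c "
from h import *
s=sensors.observe();print(s['clock'],s['eef_pos'],s['contact_force'],s['moment'],s['grip_width'])
for n in ['wrist']:
  c=optics.capture(n);cv2.imwrite(f'pics/{n}7.png',c['image'][:,:,::-1])
go(581,24.5,57,92.9)
"
```

```text
7.6 [581.75908099  24.58153991  57.7620867 ] [-0.26832926 -0.02439518 -0.17534074] [ 0.03812451 -0.00083154 -0.03154725] 19.279887050816328
shift [-0.     -0.0007  0.0007] turn [-0.06 -0.05 -0.01]
```

View pics/wrist7.png

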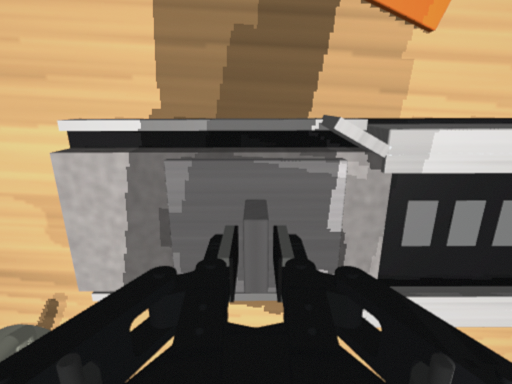

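```bash
python3 -c "
from h import *
np.set_printoptions(precision=1,suppress=True)
c=optics.capture('wrist')
import pickle;pickle.dump(c,open('c7.pkl','wb'))
crop(c['image'],150,110,400,310,3,'pics/w7c.png')"
```

```text
(no output)
```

View pics/w7c.png

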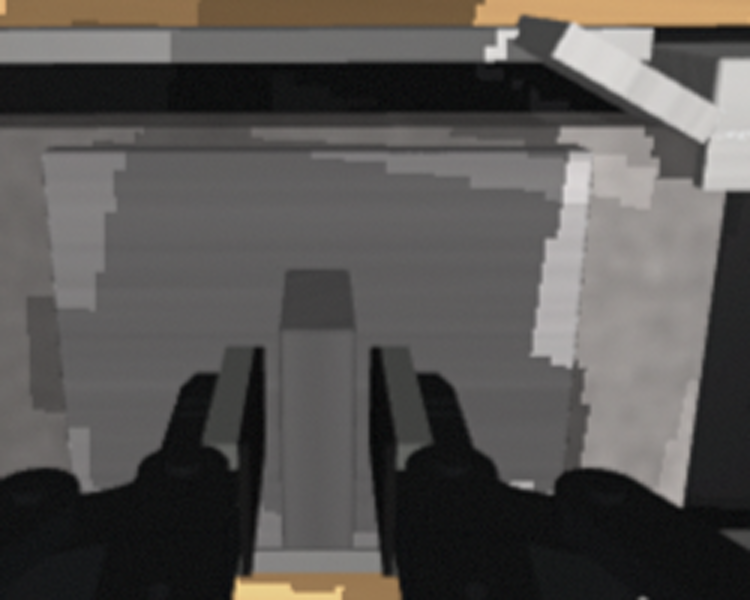

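```bash
python3 -c "
from h import *
np.set_printoptions(precision=1,suppress=True)
import pickle;c=pickle.load(open('c7.pkl','rb'))
f=lambda u,v,z:at(c,150+u/3-.33,110+v/3-.33,z)[:2]
A,B=f(45,148,36),f(592,148,36);print('cover edge',A,B,np.linalg.norm(B-A),np.degrees(np.arctan2(*(B-A)[::-1])))
A,B=f(0,126,30),f(620,122,30);print('deck edge',A,B,np.degrees(np.arctan2(*(B-A)[::-1])))
print('bar', f(282,328,66),f(356,328,66)); print('bar',f(282,548,66),f(356,548,66))
print('pocket near edge', f(725,192,30),f(688,500,30), 'plate lead',f(592,160,36),f(565,490,36),'lip inner corner',f(704,188,47))
"
```

```text
cover edge [540.8 -25.5] [535.9  72.4] 98.00379978997032 92.83869704993961
deck edge [538.3 -35.5] [531.9  78.9] 93.20942273993637
bar [560.8  19. ] [560.2  30.2]
bar [600.1  20.5] [599.5  32.7]
pocket near edge [544.1 100.7] [610.9 105.4] plate lead [538.1  72.7] [605.9  76.9] lip inner corner [539.9  88.5]
```

Lateral gap is 3.2 mm (3 expected) and yaw is within 0.3°. I'll push along the channel.

Call:
{"name": "move_arm", "arguments": {"steps": [[[0.004, 0, 0], [0, 0, 0], 0.55], [[0.008, 0, 0], [0, 0, 0], 0.55], [[0.012, 0, 0], [0, 0, 0], 0.55], [[0.016, 0, 0], [0, 0, 0], 0.55], [[0.02, 0, 0], [0, 0, 0], 0.55], [[0.024, 0, 0], [0, 0, 0], 0.55], [[0.028, 0, 0], [0, 0, 0], 0.55], [[0.032, 0, 0], [0, 0, 0], 0.55]]}}

```text
clock: 8.5
eef_pos: [580.0, 56.8, 57.7]
eef_rot: [-0.001, 0.689, 0.725, -0.0]
contact_force: [0.3, -2.6, -0.5]
grip_width: 19.5
```

```bash
cat > st.py <<'E'
from h import *
np.set_printoptions(precision=2,suppress=True)
import sys
s=sensors.observe();print(s['clock'],s['eef_pos'],s['contact_force'],s['moment'],s['grip_width'])
# channel: y -> x centre line (+0.6 tcp offset)
y=s['eef_pos'][1]
print('line x',581.1-(y-1.5)*0.0507)
q=s['eef_rot'];print('theta',np.degrees(2*np.arctan2(q[2],q[1])))
E
python3 st.py
```

```text
8.5 [580.04  56.84  57.71] [ 0.35 -2.61 -0.54] [-0.39 -0.01  0.01] 19.454988271832697
line x 578.2940480028547
theta 92.89336827507064
```

Call:
{"name": "move_arm", "arguments": {"steps": [[[0.003, 0, 0], [0, 0, 0], 0.55], [[0.006, 0, 0], [0, 0, 0], 0.55], [[0.009, 0, 0], [0, 0, 0], 0.55], [[0.012, 0, 0], [0, 0, 0], 0.55], [[0.015, 0, 0], [0, 0, 0], 0.55], [[0.018, 0, 0], [0, 0, 0], 0.55], [[0.021, 0, 0], [0, 0, 0], 0.55], [[0.024, 0, 0], [0, 0, 0], 0.55]]}}

```text
clock: 9.3
eef_pos: [578.8, 81.1, 57.7]
eef_rot: [-0.001, 0.689, 0.725, -0.0]
contact_force: [0.4, -2.0, 1.1]
grip_width: 19.2
```

```bash
python3 st.py
```

```text
9.3 [578.79  81.05  57.74] [ 0.37 -2.    1.11] [-0.35 -0.04  0.04] 19.225420470539078
line x 577.0665649977554
theta 92.89149215585621
```

Call:
{"name": "move_arm", "arguments": {"steps": [[[0.003, 0, 0], [0, 0, 0], 0.55], [[0.006, 0, 0], [0, 0, 0], 0.55], [[0.009, 0, 0], [0, 0, 0], 0.55], [[0.012, 0, 0], [0, 0, 0], 0.55], [[0.015, 0, 0], [0, 0, 0], 0.55], [[0.018, 0, 0], [0, 0, 0], 0.55], [[0.021, 0, 0], [0, 0, 0], 0.55], [[0.024, 0, 0], [0, 0, 0], 0.55]]}}

```text
clock: 10.1
eef_pos: [577.8, 105.3, 58.0]
eef_rot: [-0.0, 0.689, 0.725, 0.0]
contact_force: [0.5, -2.4, 0.6]
grip_width: 19.5
```

```bash
python3 st.py
```

```text
10.1 [577.85 105.32  58.01] [ 0.5  -2.35  0.63] [-0.42 -0.05  0.02] 19.515817266092505
line x 575.8361309601462
theta 92.88328098087031
```

Next, past the tipping point in smaller steps.

Call:
{"name": "move_arm", "arguments": {"steps": [[[0.003, 0, 0], [0, 0, 0], 0.55], [[0.006, 0, 0], [0, 0, 0], 0.55], [[0.009, 0, 0], [0, 0, 0], 0.55], [[0.012, 0, 0], [0, 0, 0], 0.55], [[0.014, 0, 0], [0, 0, 0], 0.55], [[0.016, 0, 0], [0, 0, 0], 0.55], [[0.018, 0, 0], [0, 0, 0], 0.55], [[0.02, 0, 0], [0, 0, 0], 0.55]]}}

```text
clock: 10.9
eef_pos: [576.8, 125.4, 58.0]
eef_rot: [-0.001, 0.689, 0.725, 0.0]
contact_force: [-0.2, -1.2, -1.1]
grip_width: 19.2
```

```bash
python3 st.py; python3 -c "
from h import *
c=optics.capture('wrist');cv2.imwrite('pics/w8.png',c['image'][:,:,::-1])"
```

```text
10.9 [576.8  125.42  57.98] [-0.23 -1.21 -1.15] [-0.2  -0.    0.03] 19.1981655608465
line x 574.8170444107355
theta 92.87747301470709
```

View pics/w8.png

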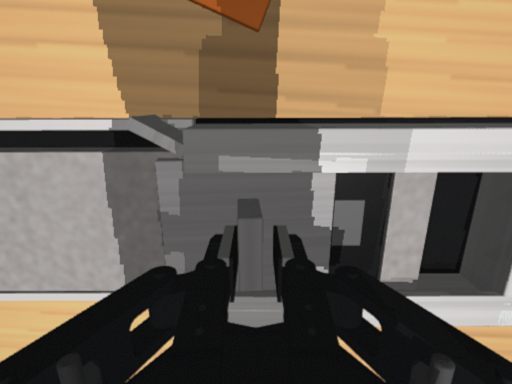

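The cover is under the lips, with its leading edge at about column 332 and the pocket's far end at about column 385. I'll go on with care.

Call:
{"name": "move_arm", "arguments": {"steps": [[[0.003, 0, 0], [0, 0, 0], 0.55], [[0.006, 0, 0], [0, 0, 0], 0.55], [[0.008, 0, 0], [0, 0, 0], 0.55], [[0.01, 0, 0], [0, 0, 0], 0.55], [[0.012, 0, 0], [0, 0, 0], 0.55], [[0.014, 0, 0], [0, 0, 0], 0.55], [[0.016, 0, 0], [0, 0, 0], 0.55], [[0.018, 0, 0], [0, 0, 0], 0.55]]}}

```text
clock: 11.75
eef_pos: [575.9, 143.8, 58.0]
eef_rot: [-0.001, 0.689, 0.725, 0.0]
contact_force: [-0.1, -1.6, -1.0]
grip_width: 18.9
```

```bash
python3 st.py
```

```text
11.75 [575.87 143.83  58.03] [-0.08 -1.61 -1.02] [-0.23  0.02  0.  ] 18.938335512205807
line x 573.8840247701239
theta 92.88205352638194
```

Call:
{"name": "move_arm", "arguments": {"steps": [[[0.001, 0, 0], [0, 0, 0], 0.55], [[0.002, 0, 0], [0, 0, 0], 0.55], [[0.003, 0, 0], [0, 0, 0], 0.55], [[0.004, 0, 0], [0, 0, 0], 0.55], [[0.005, 0, 0], [0, 0, 0], 0.55], [[0.006, 0, 0], [0, 0, 0], 0.55], [[0.007, 0, 0], [0, 0, 0], 0.55], [[0.008, 0, 0], [0, 0, 0], 0.55]]}}

```text
clock: 12.55
eef_pos: [575.5, 151.9, 58.1]
eef_rot: [-0.001, 0.689, 0.725, 0.0]
contact_force: [0.3, -2.1, -1.2]
grip_width: 19.2
```

```bash
python3 st.py
```

```text
12.55 [575.48 151.89  58.05] [ 0.26 -2.11 -1.24] [-0.23  0.02  0.02] 19.19869844346273
line x 573.475257953886
theta 92.8797897783215
```

Call:
{"name": "move_arm", "arguments": {"steps": [[[0.001, 0, 0], [0, 0, 0], 0.55], [[0.002, 0, 0], [0, 0, 0], 0.55], [[0.003, 0, 0], [0, 0, 0], 0.55], [[0.004, 0, 0], [0, 0, 0], 0.55], [[0.005, 0, 0], [0, 0, 0], 0.55]]}}

```text
clock: 13.05
eef_pos: [575.2, 157.0, 58.1]
eef_rot: [-0.001, 0.689, 0.725, 0.0]
contact_force: [-0.3, -2.2, -0.8]
grip_width: 19.6
```

```bash
python3 st.py
```

```text
13.05 [575.24 156.97  58.09] [-0.3  -2.18 -0.8 ] [-0.25 -0.05 -0.  ] 19.637412767233805
line x 573.2174413649063
theta 92.88346798448367
```

Call:
{"name": "move_arm", "arguments": {"steps": [[[0.001, 0, 0], [0, 0, 0], 0.55], [[0.002, 0, 0], [0, 0, 0], 0.55], [[0.003, 0, 0], [0, 0, 0], 0.55]]}}

```text
clock: 13.35
eef_pos: [575.3, 158.8, 58.2]
eef_rot: [0.0, 0.689, 0.725, -0.001]
contact_force: [0.1, -8.7, 0.6]
grip_width: 19.1
```

```bash
python3 st.py;  python3 -c "
from h import *
c=optics.capture('wrist');cv2.imwrite('pics/w9.png',c['image'][:,:,::-1])"
```

```text
13.35 [575.25 158.76  58.24] [ 0.1  -8.68  0.65] [-1.3   0.05 -0.04] 19.12324001393762
line x 573.127000656678
theta 92.96224912037603
```

View pics/w9.png

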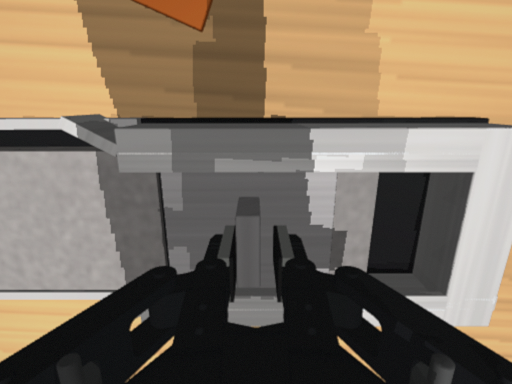

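The push force rose to 8.7 N. The leading edge meets the grey strip at about column 336, and a dark gap shows behind the trailing edge at column 162. I'll back the fingers off so nothing holds it, then look.

Call:
{"name": "move_arm", "arguments": {"steps": [[[-0.002, 0, 0], [0, 0, 0], 0.55], [[-0.003, 0, 0], [0, 0, 0], 0.55], [[-0.003, 0, 0], [0, 0, 0], 0.55]]}}

```text
clock: 13.7
eef_pos: [575.6, 156.0, 58.5]
eef_rot: [0.0, 0.689, 0.725, -0.0]
contact_force: [0.1, 0.5, 0.1]
grip_width: 19.3
```

```bash
python3 st.py;  python3 -c "
from h import *
c=optics.capture('wrist');cv2.imwrite('pics/w10.png',c['image'][:,:,::-1]);crop(c['image'],130,150,380,310,3,'pics/w10c.png')"
```

```text
13.7 [575.59 156.02  58.52] [0.09 0.55 0.07] [-0.01  0.03 -0.02] 19.25509189299213
line x 573.2659505540854
theta 92.92969618985246
```

View pics/w10c.png

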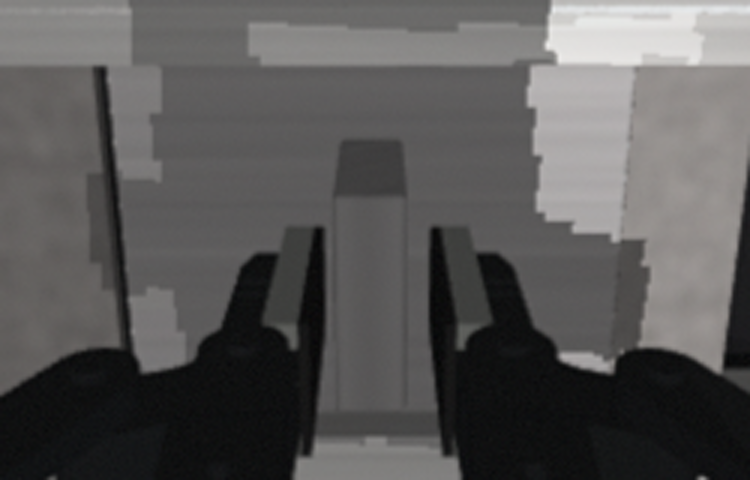

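```bash
python3 -c "
from h import *
np.set_printoptions(precision=1,suppress=True)
c=optics.capture('wrist')
f=lambda u,v,z:at(c,130+u/3-.33,150+v/3-.33,z)[:2]
for z in (32,36): print(z,f(108,70,z),f(634,70,z),np.linalg.norm(f(108,70,z)-f(634,70,z)))
print('near pocket edge',f(96,70,30),'strip edge z30',f(634,70,30))
for z in(62,66):print(z,np.linalg.norm(f(335,196,z)-f(405,196,z)),np.linalg.norm(f(335,196,z)-f(335,408,z)))
"; python3 st.py
```

```text
32 [543.6 104.6] [538.6 203.1] 98.61161540368369
36 [542.6 105.9] [537.7 201.8] 96.06538717750816
near pocket edge [544.2 101.7] strip edge z30 [539.  203.8]
62 11.061983062737722 38.94163548017444
66 10.707755965695936 37.6946454593103
13.8 [575.47 156.06  58.41] [-0.31 -0.04 -0.22] [-0.01 -0.   -0.01] 19.20752636809212
line x 573.2638264307857
theta 92.95055638612538
```

The measured length and bar size fit the cover lying 4 mm lower (98.6 mm at z=32, against 96.1 mm at deck level). I'll push gently once more now that it has settled, then open and lift away.

Call:
{"name": "move_arm", "arguments": {"steps": [[[0.001, 0, 0], [0, 0, 0], 0.55], [[0.002, 0, 0], [0, 0, 0], 0.55], [[0.003, 0, 0], [0, 0, 0], 0.55], [[0.0035, 0, 0], [0, 0, 0], 0.55], [[0.0035, 0, 0], [0, 0, 0], 0.55]]}}

```text
clock: 14.3
eef_pos: [575.3, 158.6, 58.4]
eef_rot: [0.001, 0.688, 0.725, -0.001]
contact_force: [0.2, -5.0, 0.8]
grip_width: 19.5
```

```bash
python3 st.py
```

```text
14.3 [575.35 158.59  58.41] [ 0.23 -4.99  0.75] [-0.79  0.04  0.  ] 19.51166710976221
line x 573.1355441459671
theta 92.98272944206913
```

Blocked at the same place (158.6). I'll centre the fingers, open a little and lift.

Call:
{"name": "move_arm", "arguments": {"steps": [[[-0.003, 0, 0], [0, 0, 0], 0.55], [[-0.004, 0, 0], [0, 0, 0], 0.3], [[-0.004, 0, 0], [0, 0, 0], 0.1], [[-0.004, 0, -0.01], [0, 0, 0], 0.1], [[-0.004, 0, -0.04], [0, 0, 0], 0], [[-0.004, 0, -0.08], [0, 0, 0], 0], [[-0.004, 0, -0.13], [0, 0, 0], 0], [[-0.004, 0, -0.16], [0, 0, 0], 0]]}}

```text
clock: 15.1
eef_pos: [577.0, 155.6, 223.9]
eef_rot: [0.003, 0.688, 0.725, 0.001]
contact_force: [-0.7, -0.6, 1.2]
grip_width: 42.9
```

Call:
{"name": "move_arm", "arguments": {"steps": [[[0, -0.04, -0.02], [0, 0, 0], 0], [[0.0, -0.08, -0.03], [0, 0, 0], 0], [[0.0, -0.12, -0.04], [0, 0, 0], 0], [[0.0, -0.12, -0.04], [0, 0, 0], 0]]}}

```text
clock: 15.5
eef_pos: [453.8, 150.0, 265.3]
eef_rot: [0.003, 0.688, 0.726, 0.002]
contact_force: [-0.3, 0.6, 0.0]
grip_width: 42.5
```

```bash
python3 st.py;  python3 -c "
from h import *
for n in ['wrist','scene','top']:
  c=optics.capture(n);cv2.imwrite(f'pics/{n}11.png',c['image'][:,:,::-1])
  if n=='scene':crop(c['image'],200,150,350,260,5,'pics/scene11c.png')
"
```

```text
15.5 [453.8  150.04 265.25] [-0.28  0.61  0.03] [ 0.   -0.01 -0.02] 42.51890224277718
line x 573.568942650989
theta 93.07755171899262
```

View pics/scene11c.png

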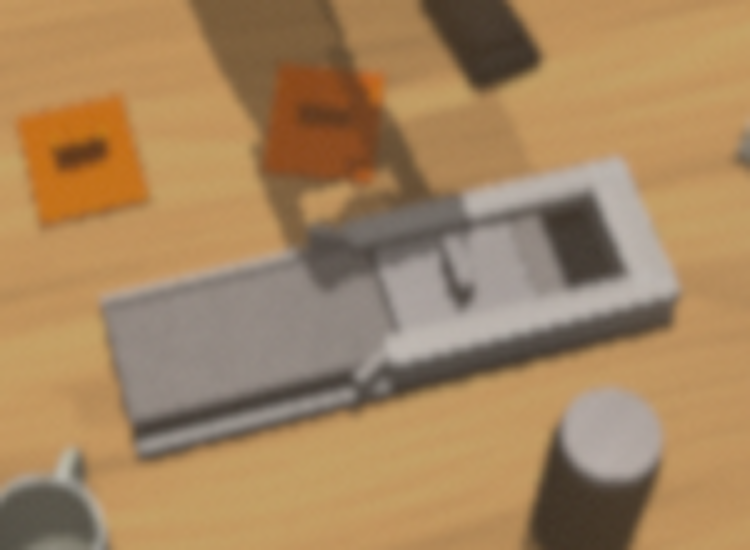

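View pics/wrist11.png

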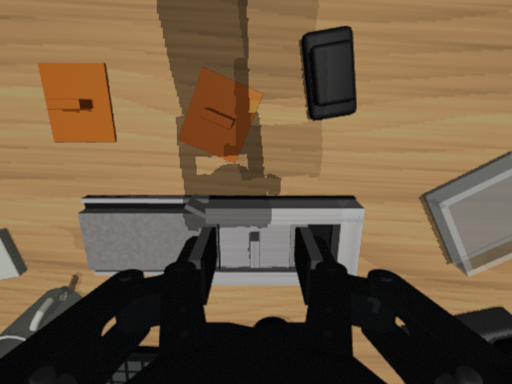

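View pics/top11.png

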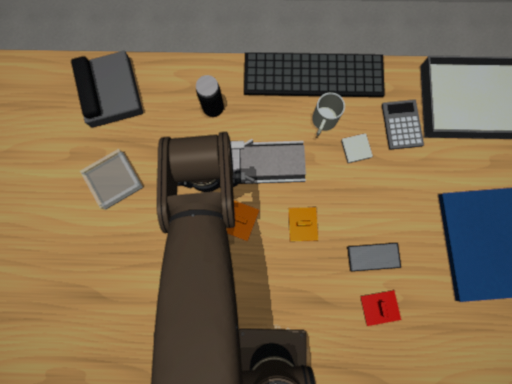

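The pictures show the cover in the pocket: the narrow dark gap is behind its trailing edge, its leading edge is against the strip, and nothing else has moved. Handing in.

```bash
python3 -c "
from bench import workorder; print(workorder.sign_off())"
```

```text
the job is handed in; nothing more can be done
None
```

The steel cover is back on the cable box, seated in the pocket and let go, and I handed the job in at about 15.7 s of the 64 s allowed.

- **Laying and sliding:** I set the cover down on the open end with about 3.5 N of contact. I then opened the fingers into a loose cage and pushed it along under the lips with about 1 to 3 N.
- **Finding the end:** The push rose to 8.7 N at the end of travel. After I backed off, a second push stopped at the same place (TCP y = 158.6 mm) with 5 N.
- **Seating:** The cover measures 98.6 mm long if it lies 4 mm down in the pocket, against 96.1 mm if it were still at deck level (true length 100 mm). A gap of about 3 mm shows behind its trailing edge.
- **Where the pocket was:** The pocket's middle is about 29 mm short of the nominal point.
- **Drop itself:** The wrist force showed no clear drop. That the cover dropped in rests on the repeated stop, the measured length and the gap.
- **Other things:** None of the other things on the desk looks moved in the last pictures, though the arm hid part of the top view. The arm was about 200 mm clear of the box at the end.

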